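# Put the teal paint away in its tube holder

### The job

Put the teal paint bottle away: slide it upright, foot first, into the tube holder with the teal collar until it stands fully home on the bottom, and let go of it. Leave the red and the purple bottle standing where they are.

Things in the scene. Friction and masses are not known exactly. Their poses are not given: they have to be found in the camera images.
- teal_mid (a point): Centre (half-way up) of the loose teal paint bottle with the white cap, which stands upright on the desk: round, 105 mm tall in all; the body is a cylinder 37 mm across from the foot up to 82 mm, above it the cap is 26 mm across. The point is on its axis, 52.5 mm above its foot; its z axis points up to the cap. About 75 g. Grasp the body.
- teal_holder_mouth (a point): Centre of the teal-collared holder's mouth, at rim height, 52 mm above the desk. Fixed, round, upright: white tube 43 mm inside, 52 outside, inner floor 46 mm below the rim; the top 16 mm is a teal funnel, 61 mm inside and 70 outside at the rim; grey foot disc 84 mm. Home, the bottle's foot is 46 mm below this point. A twin with purple collar stands at least 100 mm away, centre to centre.
- red_mid (a point): Centre (52.5 mm above the foot) of the red paint bottle with the black cap, of the same shape and size, loose; a bystander, at least 90 mm from the other bottles, centre to centre.
- purple_mid (a point): Centre (52.5 mm above the foot) of the purple paint bottle with the tan cap, of the same shape and size, loose; a bystander, at least 90 mm from the other bottles, centre to centre.
Not all that is in view belongs to the job. What is shaped like the part that bears teal_mid but pink or yellow is not meant.

How it is judged:
By the outcome, as a careful person would: the job done as asked, in the order asked, and still so for the second after the job is handed in, with the robot touching nothing.
It also fails if it takes over 40 s, if anything falls off the work surface, if the arm or the gripper's body presses on something with over 40 N, if the wrist force passes 120 N, or if a joint passes its speed limit or range.

### The arm

A 6-joint arm with a two-finger parallel gripper is mounted at the origin on the work surface; the furniture and walls round the work are solid. World frame = base frame: x ahead of the robot, y to its left, z up, the work surface at z = 0. Lengths are in m, angles in degrees, forces in N, time in s.
With the tool pointing down it reaches from about 0.15 to 0.775 m from the base axis. Payload 6.1 kg.
Tool frame: the origin (TCP) lies where the fingers leave the gripper's body, on its centre line; the fingertips stand ahead of it and the grasp point (between the pads) lies 54 mm ahead of it (ctrl.finger_overhang is the z of the fingertips in the tool frame, in m); z points along the fingers, y is the line along which they close (so a half turn about z gives the same grasp; the last joint's range is limited). The gripper opens to 85 mm and grips with 20 to 120 N. Pads are 22 mm wide; open, the fingers measure 114 mm over their backs; the gripper's body (76 mm by 85 mm) begins 54 mm behind the grasp point. The pads swing forward as they close: fully open they stand 13 mm farther back than shut.
Start: joints at [66.062, 7.208, -2.269, 80.523, 0, 90], TCP at [0.213, 0.48, 0.304] pointing down, gripper open.
Joint ranges: [-155.77, 155.77], [-54.66, 111.73], [-72.52, 77.12], [-102.08, 115.82], [-83.92, 84.16], [-180, 180]. Speed limits (degrees/s): [136.94, 136.94, 172.46, 180, 180, 180].

### API

Orientations are given as a 3x3 rotation matrix whose columns are the frame's x, y, z axes.
In Python, from rig import ctrl gives the robot as it stands. Calls block until the motion is done:
- ctrl.move_to(position, orientation): joint-space move of the TCP to a pose.
- ctrl.line_to(position, v=0.15, frame=None): straight line of the TCP; frame=None keeps the orientation; v is the mean speed in m/s.
- ctrl.set_joints(angles): joint-space move.
- ctrl.set_gripper(opening, grip_force=None): finger opening in m; grip_force is the grip in N (None keeps the last); returns when the fingers have stopped.
- ctrl.pause(seconds).
- ctrl.solve_ik(position, orientation): joint angles nearest the present ones, or None.
- ctrl.snapshot(name): name is "side" or "top" or "wrist"; returns the picture (384x512x3 uint8, blue, green, red); there is no depth.
- ctrl.get_calibration(name): a dict with "fx", "fy", "cx", "cy" (pixels), "extrinsics" (4x4, takes a point from camera to world coordinates). Camera axes: x right, y up, looking along -z (the intrinsics and any distortion apply to the point x, -y, -z); pixel columns grow to the right and rows downward; lengths in m; the calibration is good to about 2 mm. A picture is of the moment at which its call begins: read the wrist's pose just before it. get_calibration takes no time and is no camera call; for the wrist camera it gives the pose at the moment of the call.
A pose or a line that the arm cannot do raises ctrl.PlanningError and nothing moves.
- ctrl.job_done(): hands the job in; it is judged then, once.
Readings, each from a call of its own:
- ctrl.read_t(): time.
- ctrl.read_q(): joint angles.
- ctrl.read_qd(): joint speeds.
- ctrl.read_tau(): joint torques, N m.
- ctrl.read_tool_pos(): TCP position.
- ctrl.read_tool_rot(): TCP orientation.
- ctrl.read_ft_force(): force on the tool from outside, world axes, zero at the start.
- ctrl.read_ft_torque(): the same for the moment, N m.
- ctrl.read_finger_gap(): finger opening in m.
- ctrl.read_finger_force(): force on a finger pad.
Only numpy, scipy, OpenCV 4.12 (cv2) and the standard library are available. Lean on these libraries where they do the work, as an engineer would, in place of code of your own. Each camera call takes 0.05 s, during which the arm holds its last target. There are 200 camera calls.

## Working session

There is one attempt and no reset: what is moved stays moved. The work goes in short steps, each a Python script; the robot and the scene stay as the last script left them, time stands still between calls to the robot, and variables do not carry over. Pictures are saved under pics/ and viewed, at most 10 in all, crops included, and the job is handed in when it is done.

```bash
mkdir -p pics
python3 - <<'E'
from rig import ctrl
import cv2,numpy as np
for n in("side","top"):
    cv2.imwrite(f"pics/{n}0.png",ctrl.snapshot(n)); c=ctrl.get_calibration(n)
    print(n,{k:(np.round(v,3).tolist()) for k,v in c.items()})
print(ctrl.read_tool_rot(),ctrl.finger_overhang,ctrl.read_t())
E
```

```text
side {'fx': 389.077, 'fy': 389.077, 'cx': 251.524, 'cy': 194.798, 'extrinsics': [[-0.99, 0.104, -0.09, 0.454], [-0.137, -0.677, 0.723, 0.733], [0.014, 0.729, 0.684, 0.648], [0.0, 0.0, 0.0, 1.0]]}
top {'fx': 438.432, 'fy': 438.432, 'cx': 253.307, 'cy': 196.043, 'extrinsics': [[-0.017, 0.995, -0.096, 0.43], [-1.0, -0.015, 0.013, 0.116], [0.011, 0.096, 0.995, 0.963], [0.0, 0.0, 0.0, 1.0]]}
[[-9.13988719e-01  4.05739184e-01 -5.80409862e-04]
 [ 4.05739599e-01  9.13987805e-01 -1.29260751e-03]
 [ 6.02602126e-06 -1.41692394e-03 -9.99998996e-01]] 0.0726 0.1
```

View pics/side0.png

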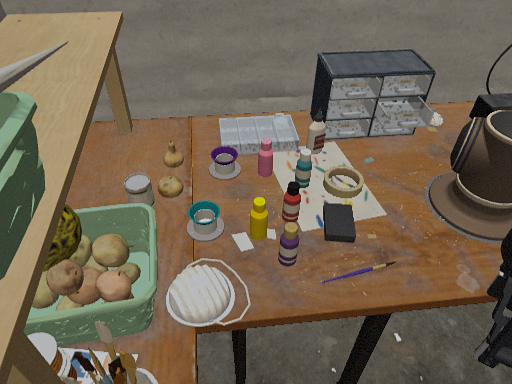

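View pics/top0.png

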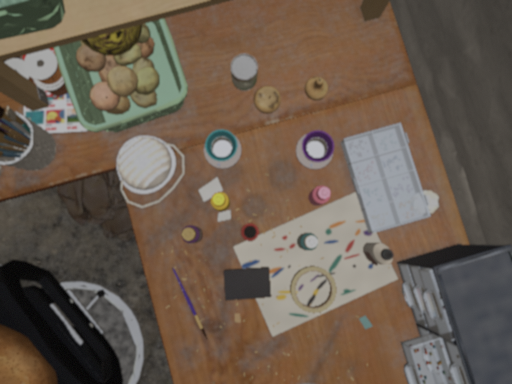

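The side view shows the teal bottle with its cap at about (305,152) and the teal holder at (206,215). In the top view the cap is at about (312,241) and the holder at (222,147). Next I'll locate both and look from the wrist.

```bash
cat > h.py <<'E'
from rig import ctrl
import cv2,numpy as np
def ray(n,uv,c=None):
    c=c or ctrl.get_calibration(n);E=np.array(c["extrinsics"])
    d=E[:3,:3]@np.array([(uv[0]-c["cx"])/c["fx"],-(uv[1]-c["cy"])/c["fy"],-1]);return E[:3,3],d
def onz(n,uv,z,c=None):
    o,d=ray(n,uv,c);return o+d*(z-o[2])/d[2]
def R(yaw): # tool down, closing line (tool y) at yaw deg in world
    a=np.radians(yaw);y=np.array([np.cos(a),np.sin(a),0]);z=np.array([0,0,-1.]);return np.c_[np.cross(y,z),y,z]
def rim(img,lo,hi,box):
    x0,y0,x1,y1=box;m=cv2.inRange(cv2.cvtColor(img,cv2.COLOR_BGR2HSV),lo,hi);k=np.zeros_like(m);k[y0:y1,x0:x1]=m[y0:y1,x0:x1]
    p=cv2.findNonZero(k);return cv2.fitEllipse(cv2.convexHull(p)),len(p)
E
python3 - <<'E'
from h import *
for n,b in(("top",(195,120,250,175)),("side",(180,190,230,245))):
    e,k=rim(cv2.imread(f"pics/{n}0.png"),(80,90,50),(100,255,255),b);print(n,e,k,onz(n,e[0],.052))
for nm,t,s in(("teal",(312,241),(305,152)),("red",(250,232),(293,187)),("pink",(321,194),(266,142)),("purple",(191,234),(290,228))):
    print(nm,onz("top",t,.105),onz("side",s,.105))
p=onz("top",(312,241),.105)
for y in range(-180,180,15):
    q=ctrl.solve_ik([p[0],p[1],.124],R(y)); q2=ctrl.solve_ik([p[0],p[1],.30],R(y));print(y,None if q is None else np.round(q),q2 is not None)
E
```

```text
top ((220.7788543701172, 144.72044372558594), (29.637981414794922, 30.35672378540039), 86.7193374633789) 285 [0.62735307 0.17177952 0.052     ]
side ((203.53347778320312, 211.9077606201172), (23.673046112060547, 31.559526443481445), 82.8844223022461) 357 [0.62652545 0.17087548 0.052     ]
teal [ 0.42259995 -0.00737004  0.105     ] [ 0.4229695 -0.0039389  0.105    ]
red [0.44207339 0.113239   0.105     ] [0.44323872 0.12173304 0.105     ]
pink [ 0.51441258 -0.02783776  0.105     ] [ 0.51672805 -0.02911865  0.105     ]
purple [0.44007543 0.22816372 0.105     ] [0.44190614 0.23753833 0.105     ]
-180 [ -1.   0. -33.  57.   0. -91.] True
-165 [  -1.    0.  -33.   57.    0. -106.] True
-150 [  -1.    0.  -33.   57.    0. -121.] True
-135 [  -1.    0.  -33.   57.    0. -136.] True
-120 [  -1.    0.  -33.   57.    0. -151.] True
-105 [  -1.    0.  -33.   57.    0. -166.] True
-90 [ -1.   0. -33.  57.   0. 179.] True
-75 [ -1.   0. -33.  57.   0. 164.] True
-60 [ -1.   0. -33.  57.   0. 149.] True
-45 [ -1.   0. -33.  57.   0. 134.] True
-30 [ -1.   0. -33.  57.   0. 119.] True
-15 [ -1.   0. -33.  57.   0. 104.] True
0 [ -1.   0. -33.  57.   0.  89.] True
15 [ -1.   0. -33.  57.   0.  74.] True
30 [ -1.   0. -33.  57.   0.  59.] True
45 [ -1.   0. -33.  57.   0.  44.] True
60 [ -1.   0. -33.  57.   0.  29.] True
75 [ -1.   0. -33.  57.   0.  14.] True
90 [ -1.   0. -33.  57.   0.  -1.] True
105 [ -1.   0. -33.  57.   0. -16.] True
120 [ -1.   0. -33.  57.   0. -31.] True
135 [ -1.   0. -33.  57.   0. -46.] True
150 [ -1.   0. -33.  57.   0. -61.] True
165 [ -1.   0. -33.  57.   0. -76.] True
```

Run:
```python
from h import *
ctrl.move_to([.423,-.006,.27],R(45)); ctrl.set_gripper(.07)
c=ctrl.get_calibration("wrist");im=ctrl.snapshot("wrist");cv2.imwrite("pics/w1.png",im)
import pickle;pickle.dump(c,open("w1.pkl","wb"))
E=np.array(c["extrinsics"]);print(E.round(3),c["fx"],ctrl.finger_overhang,ctrl.read_t(),ctrl.read_tool_pos())
for s in(-1,1):
  o=E[:3,:3].T@(np.array([.423,-.006,.105])-E[:3,3]);print(c["cx"]-c["fx"]*o[0]/o[2],c["cy"]+c["fy"]*o[1]/o[2]);break
```

```text
[[ 0.706 -0.683 -0.186  0.376]
 [ 0.708  0.681  0.185  0.041]
 [ 0.    -0.263  0.965  0.341]
 [ 0.     0.     0.     1.   ]] 300.35304223330627 0.0726 2.375 [ 0.42304414 -0.00569436  0.26998742]
252.0273257391579 194.07189029281926
```

View pics/w1.png

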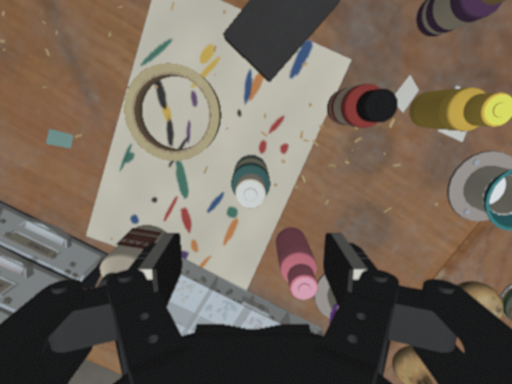

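The wrist view has the cap top at (251,194), within a pixel of the prediction. Both finger sides are clear, so I'll grasp and lift.

Run:
```python
from h import *
ctrl.line_to([.423,-.006,.124],v=.12)
ctrl.set_gripper(.0,50); print(ctrl.read_finger_gap(),ctrl.read_finger_force())
ctrl.line_to([.423,-.006,.26],v=.12)
ctrl.line_to([.627,.171,.26],v=.12)
print(ctrl.read_finger_gap(),ctrl.read_ft_force(),ctrl.read_t(),ctrl.read_tool_pos())
c=ctrl.get_calibration("wrist");w=ctrl.snapshot("wrist");s=ctrl.snapshot("side");t=ctrl.snapshot("top")
big=cv2.resize(s[80:260,130:330],(400,360));cv2.imwrite("pics/m2.png",np.hstack([big,cv2.resize(t,(0,0),fx=.78,fy=.78)[:300,:].copy() if 0 else cv2.resize(w,(400,360))]))
```

```text
0.03587517469364268 49.51961696147919
0.03593710739319102 [-0.68348282  0.26550726 -1.38175404] 7.825 [0.62677686 0.17068023 0.26028007]
```

View pics/m2.png

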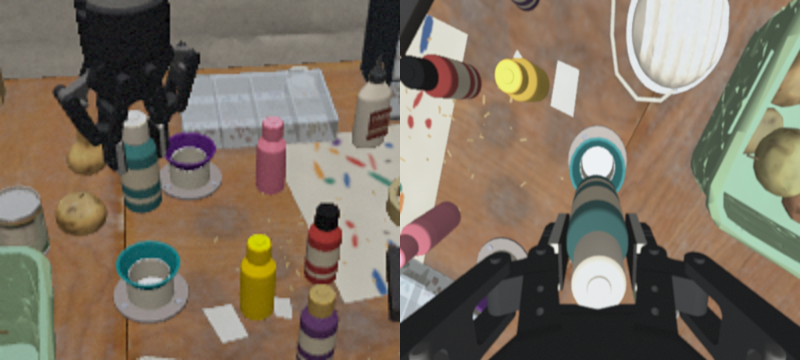

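The bottle hangs upright above the holder (side crop: bottle at x≈140, collar at x≈148). I'll lower it in steps and watch the force.

Run:
```python
from h import *
f0=ctrl.read_ft_force()
for z in(.185,.165,.15,.14,.134,.131):
    ctrl.line_to([.627,.171,z],v=.06);f=ctrl.read_ft_force()-f0;print(z,f.round(2),ctrl.read_tool_pos().round(4))
    if np.abs(f).max()>12: break
print(ctrl.read_t());s=ctrl.snapshot("side");cv2.imwrite("pics/m3.png",cv2.resize(s[120:260,130:330],(800,560)))
```

```text
0.185 [0.1  0.34 1.17] [0.6272 0.1711 0.1855]
0.165 [-1.41  0.23  0.84] [0.6267 0.1709 0.1644]
0.15 [ 0.03 -0.54  0.2 ] [0.6267 0.1709 0.1493]
0.14 [-0.53  0.07  0.76] [0.6267 0.1709 0.1394]
0.134 [-0.06 -0.41  1.32] [0.6268 0.1709 0.1335]
0.131 [-0.85 -0.45  0.31] [0.627 0.171 0.131]
11.075
```

View pics/m3.png

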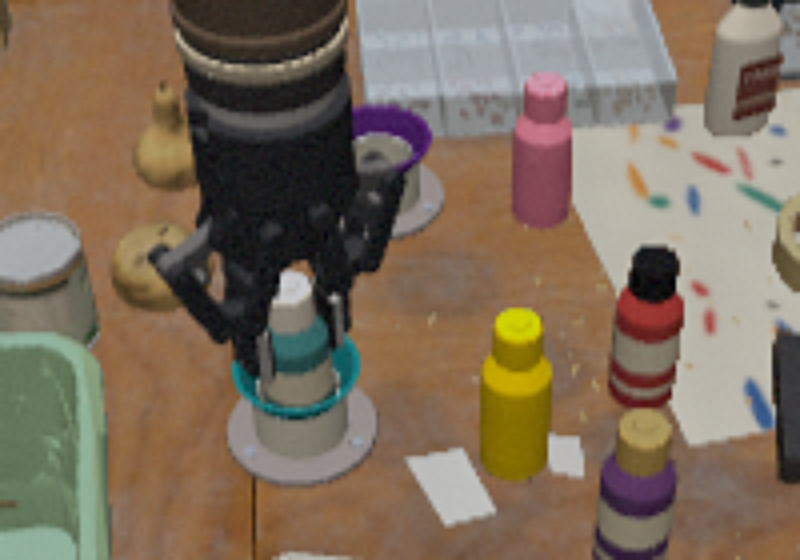

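The bottle is inside the tube and centred, with no contact force. I'll release, retreat and check.

Run:
```python
from h import *
ctrl.set_gripper(.07); ctrl.pause(.3)
ctrl.line_to([.627,.171,.26],v=.1); ctrl.move_to([.45,.05,.30],R(45)); ctrl.pause(.5)
s=ctrl.snapshot("side");t=ctrl.snapshot("top")
cv2.imwrite("pics/m4.png",np.hstack([cv2.resize(s[120:260,130:330],(400,280)),cv2.resize(t[80:220,150:350],(400,280))]))
cv2.imwrite("pics/s4.png",s)
m=s[185:262,170:240]
print(ctrl.read_t(),ctrl.read_finger_gap())
c=ctrl.get_calibration("side");E=np.array(c["extrinsics"])
for z in(.111,.088):
  o=E[:3,:3].T@(np.array([.627,.171,z])-E[:3,3]);print(c["cx"]-c["fx"]*o[0]/o[2],c["cy"]+c["fy"]*o[1]/o[2])
```

```text
14.7667 0.07007976106362014
201.24980195590365 191.60935852300642
202.07445439286542 199.7713145853993
```

View pics/m4.png

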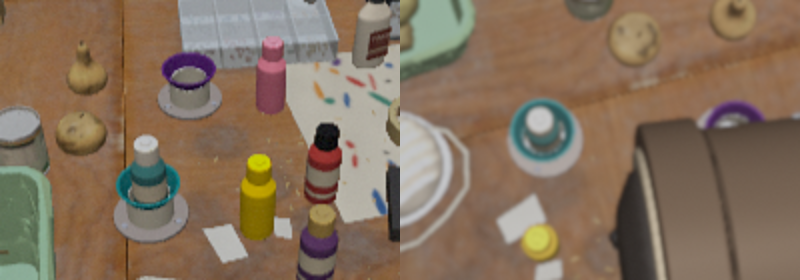

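The cap top is at about (203,191.5) in the side image, against (201,191.6) predicted for fully home. The bottle stands upright and the red and purple bottles haven't been touched.

```bash
python3 -c "
from rig import ctrl
print(ctrl.job_done())"
```

```text
the job is handed in; nothing more can be done
None
```

The teal bottle stands upright and fully home in the teal-collared holder, released; the red and purple bottles were left untouched, and the job was handed in at about 15 s.

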